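# Zero a coffee grinder's burrs by feel and set its slim grind ring to espresso

### The job

The grinder's burrs have just been cleaned and refitted. Turn the slim black grind ring finer (clockwise from above) until you feel the burrs just meet, lean on them lightly for a moment without forcing them, then back the ring off until its white line stands at the orange espresso mark, and let go. Touch nothing of the grinder but that ring - not the scale flange below it nor the funnel collar above it - and leave the cup under the spout and everything else where it stands.

Things in the scene. Friction and masses are not known exactly. Their poses are not given: they have to be found in the camera images.
- ring: Slim black knurled grind ring, 62 mm across, 12 mm high, on the grinder's vertical axis. Origin on the axis at its underside, 236 mm above the table; z up. Anticlockwise from above = coarser, clockwise = finer. It drags at a steady 0.10 N m (about 3 N at the rim) and stays where left. At the start its line is on the coarse side of the espresso mark, 0.15 to 0.65 rad from it.
- ring_middle (a point): On the ring's axis, 6 mm above its underside: centre a grasp across its 62 mm here, from above. The fixed funnel collar over it is 51 mm across, from 2 mm above the ring up to 23 mm above its underside (lid included); the fixed flange, 94 mm across, lies 4 mm below its underside. Fingertips pass beside the collar and stop above the flange: about 3 mm above the ring's underside is right.
- ring_line (a point): The white line on the ring: this point is at the ring's rim (31 mm from the axis), on its top edge. It turns with the ring.
- zero_mark (a point): Zero of the scale, a long black stroke; the point is on the flange's top, 31 mm from the axis. The burrs meet within about 0.25 rad either side of zero; where exactly cannot be seen, only felt. From there the torque climbs above the drag by 4 N m per rad (0.07 per degree): 0.15 to 0.25 N m above the drag, kept half a second, is a sure light touch; from 0.45 the burrs are harmed.
- espresso_mark (a point): Orange espresso mark on the flange, 0.6 rad coarser (anticlockwise from above) than zero; this point is on the flange's top, 31 mm from the axis, straight below the white line when the ring is set right. (The blue mark 0.8 rad further on is for filter coffee.)
- grinder: White single-dose burr grinder, fixed. Base plate 215 x 112 mm; round head 86 mm across with flange, ring, funnel collar and walnut lid on top (highest point 259 mm above the table); motor column 84 mm wide behind, 224 mm tall, below the flange's top. Origin on the table on the ring's axis; x points to the column, the scale looks to -x; z up.
- dose_cup: Steel dosing cup, 58 mm in diameter and 66 mm high, standing on the grinder's base under the spout. Origin at the centre of its underside. Leave it.
- tamper: Steel tamper with a walnut knob, 58 mm in diameter, 82 mm high, standing on a black mat. Origin at its underside. Leave it.
- glass_a: Glass tumbler, 72 mm in diameter, 95 mm high. Origin at its underside. Leave it.
- glass_b: A second tumbler like it. Leave it.
- cup: White mug, 80 mm in diameter, 85 mm high. Origin at its underside. Leave it.
- bean_jar: Amber jar of beans, 90 mm in diameter, 150 mm high. Origin at its underside. Leave it.
- sweetener: White bottle with a green cap, 44 mm in diameter, 130 mm high. Origin at its underside. Leave it.
- brush: Grinder brush, 160 mm long, lying on the table. Leave it.

How it is judged (in metres and radians):
On the way, in this order (a step that is already met when the one before it is completed fails the run):
1. the ring is turned finer until the burrs meet and is leaned on them lightly (0.11 N m or more beyond the drag for 0.2 s) (contact force between grinder and ring above 3.6 N), for 0.2 s.
2. the ring is backed off until its white line stands at the espresso mark, within 2.5 mm at the rim (horizontal distance between ring_line and espresso_mark below 0.0025 m), for 0.2 s.
At the end, for the whole second after the job is handed in: the ring is let go and at rest with its white line within 2.5 mm (at the rim) of the espresso mark, the burrs apart, the dosing cup within 10 mm of where it stood (horizontal distance between ring_line and espresso_mark below 0.0025 m and angular speed of ring below 0.05 rad/s and contact force between grinder and ring below 0.5 N and distance of dose_cup from where it was at the start of the episode below 0.01 m); the robot touches nothing.
It fails at once if the burrs are forced together (more than 0.45 N m beyond the drag) (contact force between grinder and ring above 15 N).
It fails at once if the flange, collar or another part of the grinder is touched (more than 1.5 N) (contact force between any of the fingers, the arm and grinder above 1.5 N).
It fails at once if a bystander is moved by more than 15 mm (distance of any of dose_cup, tamper, glass_a, glass_b, cup, bean_jar, sweetener, brush from where it was at the start of the episode above 0.015 m).
It also fails if it takes over 72 s, if anything falls off the work surface, if the arm or the gripper's body presses on something with over 40 N, if the wrist force passes 120 N, or if a joint passes its speed limit or range.

### The arm

A 6-joint arm with a two-finger parallel gripper is mounted at the origin on the work surface. World frame = base frame: x ahead of the robot, y to its left, z up, the work surface at z = 0. Lengths are in mm, angles in rad, forces in N, time in s.
With the tool pointing down it reaches from about 400 to 925 mm from the base axis. Payload 12.5 kg.
Tool frame: the origin (TCP) lies midway between the tips of the shut fingers; the grasp point (between the pads) lies 19 mm behind it; z points along the fingers, y is the direction in which the jaws open and shut (so a half turn about z gives the same grasp; the last joint's range is limited). The gripper opens to 95 mm and grips with 3 to 60 N. Pads are 20 mm wide; open, the fingers measure 119 mm over their backs; the gripper's body (75 mm by 180 mm) begins 59 mm behind the grasp point.
Start: joints at [-1.38, 0.491, 1.559, -0, 1.092, -0.106], TCP at [182.811, -597.685, 214.661] pointing down, gripper open.
Joint ranges: [-3.1, 3.1], [-0.84, 2.19], [0.05, 2.79], [-1.13, 4.28], [0.06, 2.93], [-2.69, 2.69]. Speed limits (rad/s): [2.22, 2.22, 2.79, 3.14, 3.14, 3.14].

### API

Orientations are given as [roll, pitch, yaw] about the fixed x, y, z axes, in that order (R = Rz(yaw) Ry(pitch) Rx(roll)).
In Python, from cell import * gives the robot as it stands. The module is installed in compiled form; this text tells all that it offers.
- The arm moves only by the tool carry_out, never from a script. Its argument "moves" is a list of rows, each an object of numbers: "dx", "dy", "dz": the shift along the tool's x, y, z in m; "twist": the turn about the tool's z in degrees. A call has 1 to 5 rows; each row is the pose to reach, as a shift and turn from the pose commanded when the call began, along the tool's axes at that moment; what a row does not reach only later rows make up. A row lasts 1/10 s, in which the tool goes at most 50 mm and 8.59 degrees, less where a joint would pass 70% of its speed; a pose out of reach is approached as far as the arm can. A call with a gripper value outside its range is refused whole. "grip" is the finger opening in m, from 0 to 0.0951, set as the call begins (left out, the last holds). The fingers move at their own pace and stop on an object; the grip force is fixed at half the most. Time passes only in rows, so rows that repeat a pose let the fingers close. It gives the time, the measured TCP pose, the force and the opening at its end, in the units of the state.
- state(): the state, without advancing time (a new reading comes with each control period).
- read_camera(name): name is "side" or "top"; returns (picture, depth): 400x640x3 uint8, red, green, blue; 400x640 float32, mm along the optical axis (not along the pixel's ray), 0 where there is no reading.
- camera_info(name): a dict with "mtx" (3x3 intrinsics, pixels), "dist_coeffs" ([k1, k2, p1, p2, k3] as OpenCV has them; the pictures are not rectified), "R" (3x3) and "t" (3): a world point X has camera coordinates R X + t. Camera axes: x right, y down, z forward; pixel columns grow to the right and rows downward; lengths in mm; the calibration is good to about 2 mm. A picture is of the moment at which its call begins. camera_info takes no time and is no camera call.
- job_done(): hands the job in, once; it reports no verdict.
The state is a dict: "t": time; "joints": joint angles; "qvel": joint speeds; "tau": joint torques, N m; "eef_pos": TCP position; "tcp_rot": TCP orientation; "ft_force": force on the tool from outside, world axes, zero at the start; "moment": the same for the moment, N m; "opening": opening from 0.0 (shut) to 1.0 (fully open).
Only numpy, scipy, OpenCV 4.12 (cv2) and the standard library are available. Lean on these libraries where they do the work, as an engineer would, in place of code of your own. Each camera call takes 0.05 s, during which the arm holds its last target. There are 200 camera calls.

## Working session

There is one attempt and no reset: what is moved stays moved. The work goes in short steps, Python scripts to look and compute and a tool call to move; the robot and the scene stay as the last step left them, time stands still between calls to the robot, and variables do not carry over. Pictures are saved under pics/ and viewed, about 8 in all and at most 12, crops included, and the job is handed in when it is done.

Besides the shell and the picture viewer there is one more tool, called after "Emit:" as name([rows], argument=value, ...), one row to a line, values as JSON. carry_out: Moves the arm, as the interface text tells. Its arguments: {"type":"object","properties":{"moves":{"type":"array","items":{"type":"object","properties":{"dx":{"type":"number"},"dy":{"type":"number"},"dz":{"type":"number"},"twist":{"type":"number"}}}},"grip":{"type":"number"}},"required":["moves"]}

```bash
mkdir -p pics
python3 - <<'E'
from cell import *
import cv2,numpy as np
s=state();print(s)
for n in("top","side"):
    p,d=read_camera(n);cv2.imwrite(f"pics/{n}0.png",p[...,::-1]);np.savez(f"{n}0.npz",p=p,d=d)
    c=camera_info(n);print(n,c)
E
```

```text
{'t': 0.0, 'joints': array([-1.37961087e+00,  4.91560577e-01,  1.55944448e+00,  5.11890772e-06,
        1.09168874e+00, -1.05594309e-01]), 'qvel': array([-4.03996637e-04,  2.39958757e-03,  1.83875694e-03,  1.29656959e-03,
        7.20013318e-05,  1.67458717e-03]), 'tau': array([-2.24384246e-03, -6.12651229e+01, -2.58181965e+01,  6.92318939e-02,
        4.82232054e-02, -1.25179195e-04]), 'eef_pos': array([ 182.75718841, -597.43358897,  214.06282651]), 'tcp_rot': array([-3.14049813e+00, -1.20572774e-04,  2.96777339e-01]), 'ft_force': array([-0.43267569,  0.30110149,  0.03227088]), 'moment': array([-0.00026161,  0.01042314, -0.04835307]), 'opening': 0.9991208442613272}
top {'mtx': array([[370.76288342,   0.        , 318.50918921],
       [  0.        , 370.76288342, 194.69303276],
       [  0.        ,   0.        ,   1.        ]]), 'dist_coeffs': array([-0.06054994,  0.        ,  0.        ,  0.        ,  0.        ]), 'R': array([[-1.73169381e-02, -9.99842840e-01, -3.79721838e-03],
       [-9.86960551e-01,  1.77014187e-02, -1.59986031e-01],
       [ 1.60028104e-01,  9.77236542e-04, -9.87111975e-01]]), 't': array([  -5.70821008,  517.25808312, 1070.79784914])}
side {'mtx': array([[415.12058658,   0.        , 324.2406667 ],
       [  0.        , 415.12058658, 202.95331178],
       [  0.        ,   0.        ,   1.        ]]), 'dist_coeffs': array([0.01606668, 0.        , 0.        , 0.        , 0.        ]), 'R': array([[-0.9970905 , -0.07616238,  0.00313394],
       [-0.05600583,  0.70407905, -0.70790962],
       [ 0.05170954, -0.70602548, -0.70629607]]), 't': array([ 498.58430955,  139.38125914, 1469.21700688])}
```

View pics/top0.png

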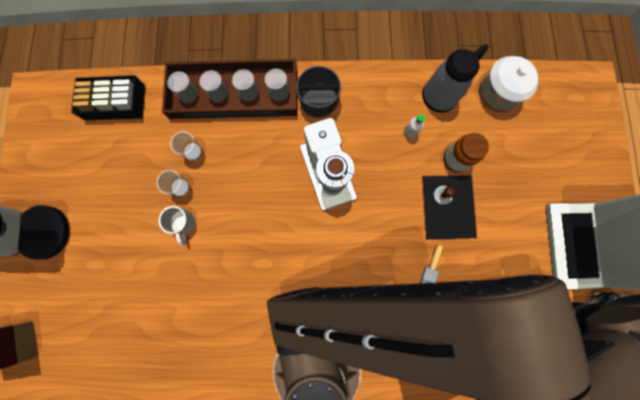

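View pics/side0.png

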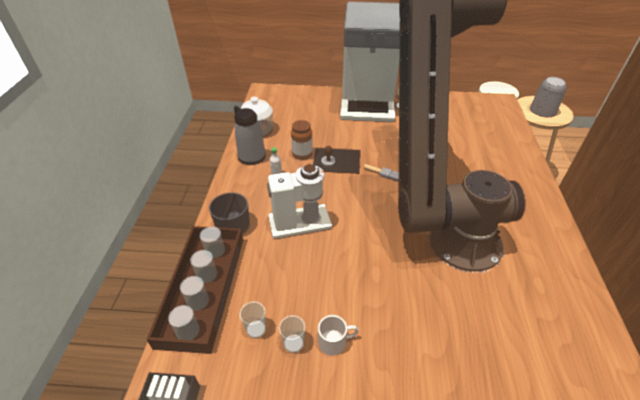

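The top view shows the grinder head at about (336,168) and the column toward (322,130). In the side view the head is at (311,175). The tamper, jar, bottle and glasses are well clear of it. Next I'll zoom in on the scale.

```bash
cat > h.py <<'E'
from cell import *
import cv2,numpy as np
def ray(n,uv,z):
    c=camera_info(n);u=cv2.undistortPoints(np.array(uv,float).reshape(-1,1,2),c["mtx"],c["dist_coeffs"])[:,0]
    C=-c["R"].T@c["t"];D=np.c_[u,np.ones(len(u))]@c["R"]
    return C+D*((z-C[2])/D[:,2])[:,None]
def proj(n,X):
    c=camera_info(n);return cv2.projectPoints(np.array(X,float).reshape(-1,1,3),cv2.Rodrigues(c["R"])[0],c["t"],c["mtx"],c["dist_coeffs"])[0][:,0]
E
python3 - <<'E'
from h import *
a=np.load("top0.npz")["p"];b=np.load("side0.npz")["p"]
A=cv2.resize(a[143:193,310:360],(600,600),interpolation=cv2.INTER_NEAREST)
cv2.imwrite("pics/ct.png",A[...,::-1])
B=cv2.resize(b[155:205,285:335],(600,600),interpolation=cv2.INTER_NEAREST)
cv2.imwrite("pics/cs.png",B[...,::-1])
print(ray("top",[[336,168]],259),ray("side",[[311,171]],259))
E
```

```text
[[546.92486498 -58.77153042 259.        ]] [[546.94834226 -40.9027364  259.        ]]
```

View pics/ct.png

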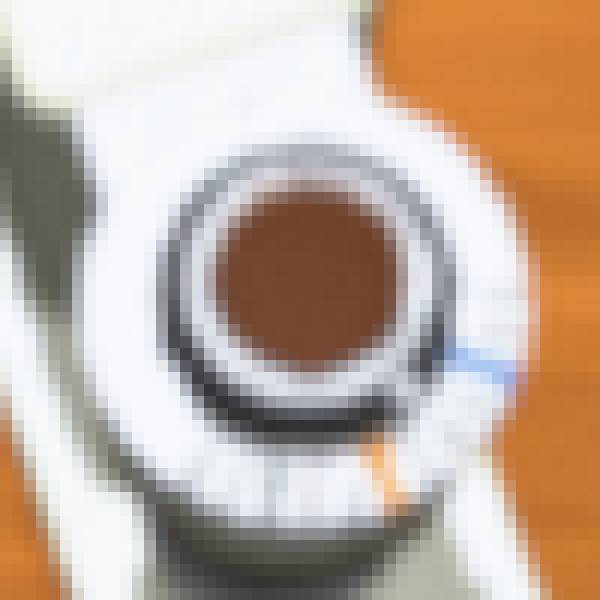

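View pics/cs.png

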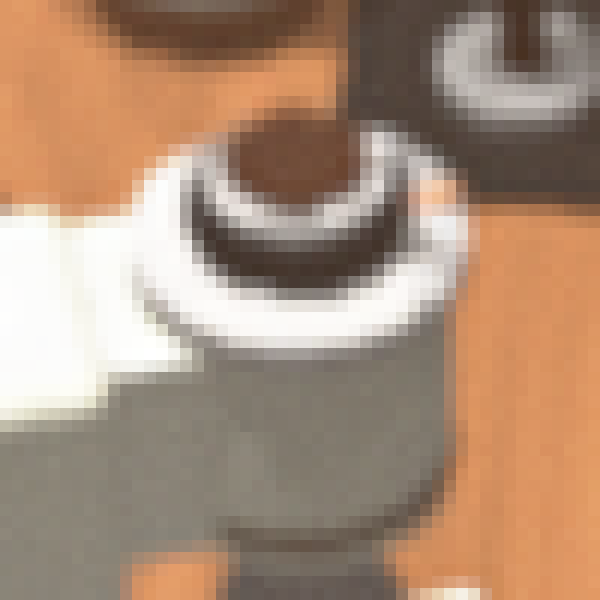

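```bash
cat >> h.py <<'E'
def lid(n,p,box):
    x0,y0,x1,y1=box
    h=cv2.cvtColor(p,cv2.COLOR_RGB2HSV)[y0:y1,x0:x1].astype(int);q=p[y0:y1,x0:x1].astype(int)
    m=((q[...,0]<150)&(q[...,0]-q[...,2]>35)).astype(np.uint8)
    k,l,st,ce=cv2.connectedComponentsWithStats(m)
    i=1+np.argmax(st[1:,4]);return ce[i]+[x0,y0],st[i]
def samp(n,p,c,z,r,th):
    X=np.c_[c[0]+r*np.cos(th),c[1]+r*np.sin(th),np.full(len(th),z)]
    uv=proj(n,X).astype(np.float32)
    return cv2.remap(p,uv[:,0].reshape(1,-1),uv[:,1].reshape(1,-1),cv2.INTER_LINEAR)[0].astype(float)
def wc(th,w):
    w=np.clip(w,0,None);return (th*w).sum()/w.sum()
def marks(n,p,c):
    t=np.arange(-np.pi,0.3,0.01);f=sum(samp(n,p,c,232,r,t) for r in(38,40,42,44))/4
    o=f[:,0]-f[:,2];b=-o
    return t,f,o,b
E
python3 - <<'E'
from h import *
P={n:np.load(n+"0.npz")["p"] for n in("top","side")}
for n,bx in(("top",(318,150,353,180)),("side",(300,160,320,175))):
    uv,st=lid(n,P[n],bx);print(n,uv,st,ray(n,[uv],259)[0])
c=ray("top",[lid("top",P["top"],(318,150,353,180))[0]],259)[0]
t,f,o,b=marks("top",P["top"],c)
for i in range(0,len(t),8):print(round(t[i],2),f[i].astype(int),samp("top",P["top"],c,248,29,t)[i].astype(int),samp("top",P["top"],c,246,31,t)[i].astype(int))
E
```

```text
top [335.24277457 165.67630058] [ 10   9  15  15 173] [552.7671489  -57.07233728 259.        ]
side [309.46376812 167.4057971 ] [ 4  2 11 10 69] [553.72525002 -58.42517358 259.        ]
-3.14 [225 229 233] [59 59 60] [99 99 99]
-3.06 [232 235 239] [56 57 58] [94 95 96]
-2.98 [234 238 242] [52 52 54] [91 92 94]
-2.9 [230 233 238] [54 54 56] [90 88 89]
-2.82 [238 231 228] [60 60 61] [87 80 78]
-2.74 [242 201 160] [58 57 57] [86 76 71]
-2.66 [242 222 202] [64 64 65] [92 86 85]
-2.58 [235 236 239] [93 95 98] [103 103 104]
-2.5 [230 234 239] [140 144 150] [139 143 147]
-2.42 [237 240 244] [195 200 208] [178 183 189]
-2.34 [228 231 235] [186 191 199] [189 193 200]
-2.26 [230 233 237] [142 145 152] [149 153 159]
-2.18 [233 236 240] [87 89 94] [131 136 144]
-2.1 [230 233 238] [84 88 97] [116 126 141]
-2.02 [227 233 243] [82 88 99] [107 121 148]
-1.94 [183 205 240] [ 87  92 101] [128 140 165]
-1.86 [192 212 242] [115 120 127] [160 168 181]
-1.78 [229 234 242] [137 142 149] [185 190 197]
-1.7 [232 233 238] [146 151 158] [192 196 202]
-1.62 [238 240 244] [142 147 154] [187 192 199]
-1.54 [235 2
[... 430 characters left out ...]
45 249] [168 172 180] [184 190 198]
-0.74 [243 245 248] [168 172 180] [181 187 195]
-0.66 [242 245 248] [173 177 185] [185 191 199]
-0.58 [242 245 248] [172 177 185] [186 192 199]
-0.5 [241 244 248] [179 183 191] [188 193 201]
-0.42 [241 244 247] [177 181 188] [186 191 198]
-0.34 [242 244 247] [172 176 183] [189 194 202]
-0.26 [243 245 248] [176 180 187] [187 192 200]
-0.18 [242 244 247] [176 180 187] [182 187 195]
-0.1 [241 243 247] [176 181 188] [184 189 196]
-0.02 [242 244 247] [175 179 186] [185 190 197]
0.06 [243 245 248] [175 178 186] [186 191 198]
0.14 [244 246 249] [182 186 194] [191 196 205]
0.22 [243 245 248] [185 189 196] [194 199 207]
0.3 [242 244 247] [178 182 189] [193 197 205]
```

The axis comes out at about (553,-57.5). Orange is at -2.74 rad, blue at -1.92 (0.82 apart, 0.8 expected), and the white line at about -2.38, so it is roughly 0.36 coarse of espresso, within the stated range. I'm setting out.

Emit:
carry_out([
  {"dx":0.0,"dy":0.0,"dz":-0.05},
  {"dx":0.02,"dy":-0.016,"dz":-0.09},
  {"dx":0.055,"dy":-0.044,"dz":-0.09},
  {"dx":0.09,"dy":-0.072,"dz":-0.09},
  {"dx":0.125,"dy":-0.1,"dz":-0.09},
])

```text
schema error: expected keys dx, dy, dz, twist
```

Emit:
carry_out([
  {"dx":0.037,"dy":-0.03},
  {"dx":0.075,"dy":-0.06},
  {"dx":0.112,"dy":-0.09},
  {"dx":0.15,"dy":-0.12},
  {"dx":0.187,"dy":-0.15},
])

```text
schema error: expected keys dx, dy, dz, twist
```

Emit:
carry_out([
  {"dx":0.037,"dy":-0.03},
  {"dx":0.075,"dy":-0.06},
  {"dx":0.112,"dy":-0.09},
  {"dx":0.15,"dy":-0.12},
  {"dx":0.187,"dy":-0.15},
])

```text
schema error: expected keys dx, dy, dz, twist
```

Emit:
carry_out([
  {"twist":-8.5},
  {"twist":-17},
  {"twist":-25.5},
  {"twist":-34},
  {"twist":-42},
])

```text
schema error: expected keys dx, dy, dz, twist
```

Emit:
carry_out([
  {"twist":-8.5},
  {"twist":-17},
  {"twist":-18},
  {"twist":-18},
  {"twist":-18},
])

```text
schema error: expected keys dx, dy, dz, twist
```

All four keys are required in each row, so I'm resending with them.

Emit:
carry_out([
  {"dx":0,"dy":0,"dz":-0.05,"twist":0},
  {"dx":0.02,"dy":-0.016,"dz":-0.09,"twist":0},
  {"dx":0.055,"dy":-0.044,"dz":-0.09,"twist":0},
  {"dx":0.09,"dy":-0.072,"dz":-0.09,"twist":0},
  {"dx":0.125,"dy":-0.1,"dz":-0.09,"twist":0},
])

```text
t: 0.6
eef_pos: [273.6, -463.9, 304.6]
tcp_rot: [-3.142, -0.0, 0.296]
ft_force: [0.5, 0.6, -0.1]
opening: 0.999
```

Emit:
carry_out([
  {"dx":0.037,"dy":-0.03,"dz":0,"twist":0},
  {"dx":0.075,"dy":-0.06,"dz":0,"twist":0},
  {"dx":0.112,"dy":-0.09,"dz":0,"twist":0},
  {"dx":0.15,"dy":-0.12,"dz":0,"twist":0},
  {"dx":0.187,"dy":-0.15,"dz":0,"twist":0},
])

```text
t: 1.1
eef_pos: [408.7, -265.5, 304.6]
tcp_rot: [-3.142, 0.0, 0.297]
ft_force: [0.3, -0.2, 0.2]
opening: 1.002
```

Emit:
carry_out([
  {"dx":0.037,"dy":-0.03,"dz":0,"twist":0},
  {"dx":0.075,"dy":-0.06,"dz":0,"twist":0},
  {"dx":0.112,"dy":-0.09,"dz":0,"twist":0},
  {"dx":0.15,"dy":-0.12,"dz":0,"twist":0},
  {"dx":0.187,"dy":-0.15,"dz":0,"twist":0},
])

```text
t: 1.6
eef_pos: [543.8, -67.3, 304.5]
tcp_rot: [3.142, 0.0, 0.297]
ft_force: [0.6, -0.9, -0.0]
opening: 1.0
```

Emit:
carry_out([
  {"dx":0,"dy":0,"dz":0,"twist":-8.5},
  {"dx":0,"dy":0,"dz":0,"twist":-17},
  {"dx":0,"dy":0,"dz":0,"twist":-25.5},
  {"dx":0,"dy":0,"dz":0,"twist":-34},
  {"dx":0,"dy":0,"dz":0,"twist":-42},
])

```text
t: 2.1
eef_pos: [542.9, -69.1, 304.3]
tcp_rot: [-3.141, 0.0, 1.036]
ft_force: [0.3, -0.5, -0.2]
opening: 1.0
```

Emit:
carry_out([
  {"dx":0,"dy":0,"dz":0,"twist":-8.5},
  {"dx":0,"dy":0,"dz":0,"twist":-17},
  {"dx":0,"dy":0,"dz":0,"twist":-18},
  {"dx":0,"dy":0,"dz":0,"twist":-18},
  {"dx":0,"dy":0,"dz":0,"twist":-18},
])

```text
t: 2.6
eef_pos: [543.0, -69.2, 304.5]
tcp_rot: [-3.141, 0.0, 1.341]
ft_force: [-0.2, -0.7, -0.5]
opening: 1.0
```

Emit:
carry_out([
  {"dx":0.0135,"dy":0.0073,"dz":0,"twist":0},
  {"dx":0.0135,"dy":0.0073,"dz":0.02,"twist":0},
  {"dx":0.0135,"dy":0.0073,"dz":0.04,"twist":0},
  {"dx":0.0135,"dy":0.0073,"dz":0.055,"twist":0},
  {"dx":0.0135,"dy":0.0073,"dz":0.062,"twist":0},
])

```text
t: 3.1
eef_pos: [553.3, -57.0, 241.3]
tcp_rot: [-3.14, -0.0, 1.343]
ft_force: [-0.1, -0.7, 0.8]
opening: 1.001
```

Emit:
carry_out([
  {"dx":0,"dy":0,"dz":0.0025,"twist":0},
  {"dx":0,"dy":0,"dz":0.0025,"twist":0},
])

```text
t: 3.3
eef_pos: [553.5, -57.5, 240.3]
tcp_rot: [3.141, 0.0, 1.344]
ft_force: [-0.7, -0.7, -0.4]
opening: 0.998
```

Run:
```python
from h import *
s=state();print(s["eef_pos"],s["ft_force"],s["moment"],s["tau"][5],s["joints"],s["t"])
a=read_camera("top")[0];b=read_camera("side")[0]
cv2.imwrite("pics/g1.png",np.hstack([cv2.resize(a[138:198,300:370],(400,343)),cv2.resize(b[145:205,275:345],(400,343))])[...,::-1])
```

```text
[553.5025157  -57.50108422 240.31384391] [-0.74871997 -0.65306165 -0.3994804 ] [ 0.00586389 -0.05432874 -0.00787232] 0.020290027605369687 [-2.22190467e-01  3.67190336e-01  1.69579278e+00 -5.83508751e-05
  1.07838403e+00  4.97699734e-03] 3.3
```

View pics/g1.png

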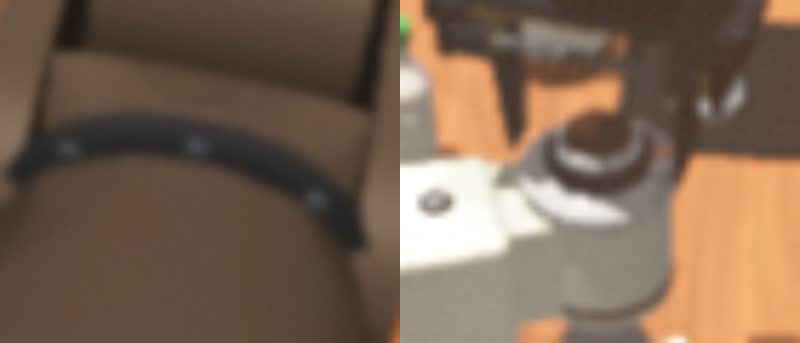

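The top view is hidden by the arm. In the side view the fingers stand to either side of the ring, left tip at (515,140) and right at (680,190), clear of the collar. I'm lowering 1 mm and closing.

Emit:
carry_out([
  {"dx":0,"dy":0,"dz":0.001,"twist":0},
  {"dx":0,"dy":0,"dz":0.001,"twist":0},
  {"dx":0,"dy":0,"dz":0.001,"twist":0},
  {"dx":0,"dy":0,"dz":0.001,"twist":0},
  {"dx":0,"dy":0,"dz":0.001,"twist":0},
], grip=0.066)

```text
t: 3.9
eef_pos: [553.2, -57.7, 239.2]
tcp_rot: [3.141, 0.0, 1.344]
ft_force: [-0.0, 0.0, -0.5]
opening: 0.701
```

Emit:
carry_out([
  {"dx":0,"dy":0,"dz":0,"twist":0},
  {"dx":0,"dy":0,"dz":0,"twist":0},
  {"dx":0,"dy":0,"dz":0,"twist":0},
  {"dx":0,"dy":0,"dz":0,"twist":0},
  {"dx":0,"dy":0,"dz":0,"twist":0},
], grip=0.056)

```text
t: 4.4
eef_pos: [554.2, -58.0, 239.3]
tcp_rot: [3.139, -0.0, 1.344]
ft_force: [5.5, -1.2, -1.5]
opening: 0.647
```

```bash
cat > s.py <<'E'
from cell import *
s=state();print(s["t"],s["eef_pos"].round(1),s["tcp_rot"].round(4),"F",s["ft_force"].round(2),"M",s["moment"].round(3),"t6",s["tau"][5].round(3),"q6",s["joints"][5].round(4),s["opening"])
E
python3 s.py
```

```text
4.4 [554.2 -58.  239.3] [ 3.1392 -0.      1.3439] F [ 5.55 -1.17 -1.5 ] M [-0.223 -0.921  0.053] t6 0.009 q6 0.0041 0.6465969046928984
```

The ring is gripped at 61.5 mm. There is a small side load, so the true axis lies about 1 mm toward +x. I'll relieve it and then turn.

Emit:
carry_out([
  {"dx":0,"dy":0.0012,"dz":0,"twist":0},
  {"dx":0,"dy":0.0012,"dz":0,"twist":0},
])

```text
t: 4.6
eef_pos: [554.2, -58.0, 239.3]
tcp_rot: [-3.141, 0.0, 1.344]
ft_force: [-0.1, -0.2, 3.3]
opening: 0.646
```

```bash
python3 s.py
```

```text
4.6 [554.2 -58.  239.3] [-3.1412e+00  1.0000e-04  1.3440e+00] F [-0.09 -0.18  3.34] M [ 0.026  0.15  -0.006] t6 -0.003 q6 0.0041 0.6463760631583604
```

Emit:
carry_out([
  {"dx":0,"dy":0,"dz":0,"twist":2},
  {"dx":0,"dy":0,"dz":0,"twist":4},
  {"dx":0,"dy":0,"dz":0,"twist":6},
  {"dx":0,"dy":0,"dz":0,"twist":8},
  {"dx":0,"dy":0,"dz":0,"twist":10},
])

```text
t: 5.1
eef_pos: [554.1, -57.9, 239.3]
tcp_rot: [-3.141, 0.0, 1.168]
ft_force: [-1.5, -0.7, 2.7]
opening: 0.644
```

```bash
python3 s.py
```

```text
5.1 [554.1 -57.9 239.3] [-3.1413e+00  2.0000e-04  1.1682e+00] F [-1.53 -0.69  2.73] M [-0.002  0.35   0.15 ] t6 -0.469 q6 0.18 0.6443017769082436
```

Drag is felt at about 0.1 N m. The earliest possible contact is after about 40° of total turn. I'll go to 34° and check on the way.

Emit:
carry_out([
  {"dx":0,"dy":0,"dz":0,"twist":3},
  {"dx":0,"dy":0,"dz":0,"twist":6},
  {"dx":0,"dy":0,"dz":0,"twist":9},
  {"dx":0,"dy":0,"dz":0,"twist":12},
  {"dx":0,"dy":0,"dz":0,"twist":14},
])

```text
t: 5.6
eef_pos: [554.0, -57.8, 239.3]
tcp_rot: [-3.141, 0.0, 0.923]
ft_force: [-2.3, 0.0, 2.3]
opening: 0.645
```

```bash
python3 s.py
```

```text
5.6 [554.  -57.8 239.3] [-3.1411e+00  3.0000e-04  9.2330e-01] F [-2.29  0.    2.35] M [0.178 0.453 0.068] t6 -0.245 q6 0.4249 0.6445849272275354
```

Emit:
carry_out([
  {"dx":0,"dy":0,"dz":0,"twist":2},
  {"dx":0,"dy":0,"dz":0,"twist":4},
  {"dx":0,"dy":0,"dz":0,"twist":6},
  {"dx":0,"dy":0,"dz":0,"twist":8},
  {"dx":0,"dy":0,"dz":0,"twist":10},
])

```text
t: 6.1
eef_pos: [553.9, -57.8, 239.2]
tcp_rot: [-3.141, 0.0, 0.749]
ft_force: [-2.3, 0.7, 3.4]
opening: 0.638
```

```bash
python3 s.py
```

```text
6.1 [553.9 -57.8 239.2] [-3.141e+00  4.000e-04  7.494e-01] F [-2.26  0.75  3.44] M [0.284 0.504 0.067] t6 -0.468 q6 0.5988 0.6375181025205177
```

```bash
cat > m.py <<'E'
from cell import *
import numpy as np
M=[];T=[]
for i in range(6):
    read_camera("side");s=state();M.append(s["moment"][2]);T.append(s["tau"][5])
print(round(s["t"],2),"yaw",s["tcp_rot"][2].round(4),"Mz",np.mean(M).round(3),"sd",np.std(M).round(3),"t6",np.mean(T).round(3),"F",s["ft_force"].round(1))
E
python3 m.py
```

```text
6.4 yaw 0.7514 Mz -0.076 sd 0.039 t6 -0.007 F [-3.5  2.2  5.8]
```

Emit:
carry_out([
  {"dx":0,"dy":0,"dz":0,"twist":1},
  {"dx":0,"dy":0,"dz":0,"twist":2},
  {"dx":0,"dy":0,"dz":0,"twist":3},
])

```text
t: 6.7
eef_pos: [553.9, -57.8, 239.2]
tcp_rot: [-3.141, 0.0, 0.699]
ft_force: [-4.8, 2.7, 5.7]
opening: 0.641
```

```bash
python3 m.py
```

```text
7.0 yaw 0.699 Mz -0.07 sd 0.046 t6 -0.049 F [-4.5  1.8  5.1]
```

Emit:
carry_out([
  {"dx":0,"dy":0,"dz":0,"twist":1},
  {"dx":0,"dy":0,"dz":0,"twist":2},
])

```text
t: 7.2
eef_pos: [553.9, -57.8, 239.2]
tcp_rot: [-3.141, 0.0, 0.664]
ft_force: [-5.1, 3.0, 5.4]
opening: 0.641
```

```bash
python3 m.py
```

```text
7.5 yaw 0.664 Mz -0.097 sd 0.048 t6 -0.05 F [-4.   1.7  6.4]
```

Emit:
carry_out([
  {"dx":-0.0004,"dy":-0.0009,"dz":-0.0005,"twist":0.5},
  {"dx":-0.0004,"dy":-0.0009,"dz":-0.0005,"twist":1},
])

```text
t: 7.7
eef_pos: [553.8, -57.7, 239.3]
tcp_rot: [3.141, -0.0, 0.646]
ft_force: [2.5, -1.0, -2.7]
opening: 0.643
```

```bash
python3 m.py
python3 - <<'E'
from h import *
b=read_camera("side")[0]
cv2.imwrite("pics/g2.png",cv2.resize(b[150:200,280:340],(720,600),interpolation=cv2.INTER_CUBIC)[...,::-1])
E
```

```text
8.0 yaw 0.6458 Mz -0.025 sd 0.02 t6 -0.007 F [ 4.3 -2.8 -6.9]
```

View pics/g2.png

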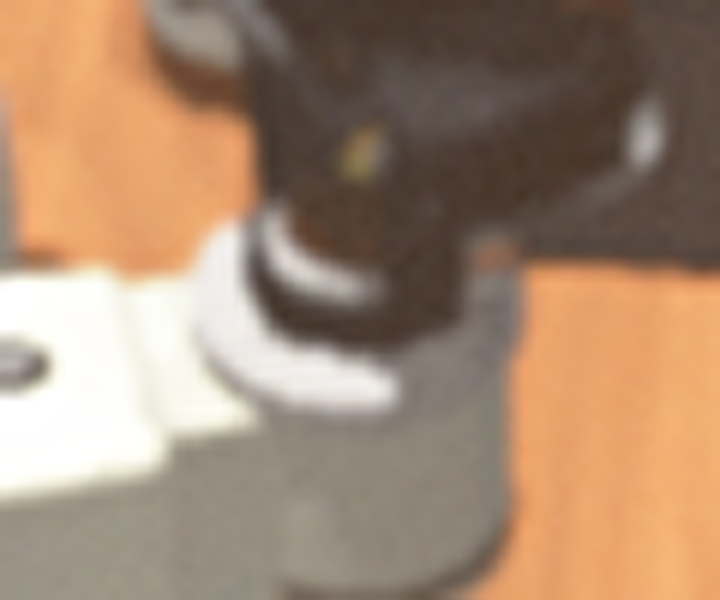

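Emit:
carry_out([
  {"dx":0,"dy":0,"dz":0,"twist":0.5},
  {"dx":0,"dy":0,"dz":0,"twist":1},
])

```text
t: 8.25
eef_pos: [553.8, -57.7, 239.3]
tcp_rot: [3.141, -0.0, 0.628]
ft_force: [3.8, -2.2, -6.8]
opening: 0.643
```

```bash
python3 s.py; python3 m.py
```

```text
8.25 [553.8 -57.7 239.3] [ 3.1411e+00 -1.0000e-04  6.2830e-01] F [ 3.83 -2.17 -6.81] M [-0.364 -0.856  0.11 ] t6 -0.055 q6 0.7203 0.6433647443757998
8.55 yaw 0.6285 Mz -0.033 sd 0.04 t6 -0.006 F [ 4.8 -2.4 -6.7]
```

In the side view the near finger covers the front of the ring around (430,300), and nothing is touching the flange or the collar. The white line is hidden. I'm continuing in small steps and watching Mz.

Emit:
carry_out([
  {"dx":0,"dy":0.0004,"dz":0.0002,"twist":0.6},
  {"dx":0,"dy":0.0004,"dz":0.0002,"twist":1.2},
  {"dx":0,"dy":0.0004,"dz":0.0002,"twist":1.8},
])

```text
t: 8.85
eef_pos: [553.8, -57.7, 239.4]
tcp_rot: [3.142, -0.0, 0.596]
ft_force: [4.3, -0.1, -4.8]
opening: 0.646
```

```bash
python3 s.py; python3 m.py
```

```text
8.85 [553.8 -57.7 239.4] [ 3.1416e+00 -1.0000e-04  5.9620e-01] F [ 4.27 -0.08 -4.77] M [ 0.149 -0.694  0.125] t6 -0.079 q6 0.752 0.6463658982024797
9.15 yaw 0.5969 Mz -0.057 sd 0.038 t6 -0.051 F [ 5.   0.7 -6.1]
```

Emit:
carry_out([
  {"dx":0,"dy":0,"dz":0,"twist":0.6},
  {"dx":0,"dy":0,"dz":0,"twist":1.2},
  {"dx":0,"dy":0,"dz":0,"twist":1.8},
])

```text
t: 9.45
eef_pos: [553.7, -57.8, 239.3]
tcp_rot: [-3.142, -0.0, 0.565]
ft_force: [4.9, 1.1, -6.7]
opening: 0.645
```

```bash
python3 s.py; python3 m.py
```

```text
9.45 [553.7 -57.8 239.3] [-3.1416e+00 -1.0000e-04  5.6520e-01] F [ 4.93  1.13 -6.69] M [ 0.362 -0.907  0.113] t6 -0.073 q6 0.783 0.6445178362901879
9.75 yaw 0.5653 Mz -0.036 sd 0.037 t6 -0.018 F [ 5.2  1.7 -6.9]
```

Emit:
carry_out([
  {"dx":0,"dy":0,"dz":0,"twist":0.6},
  {"dx":0,"dy":0,"dz":0,"twist":1.2},
])

```text
t: 9.95
eef_pos: [553.7, -57.7, 239.4]
tcp_rot: [-3.142, -0.0, 0.544]
ft_force: [4.3, 1.7, -6.8]
opening: 0.641
```

```bash
python3 s.py; python3 m.py
```

```text
9.95 [553.7 -57.7 239.4] [-3.1416e+00 -1.0000e-04  5.4420e-01] F [ 4.31  1.67 -6.76] M [ 0.368 -0.931  0.124] t6 -0.084 q6 0.8039 0.6411779348790988
10.25 yaw 0.5444 Mz -0.042 sd 0.016 t6 -0.018 F [ 5.   0.9 -5.8]
```

The pattern is clear: about 0.12 while moving (the drag) and about -0.04 at rest. There is no contact yet.

Emit:
carry_out([
  {"dx":0,"dy":0,"dz":0,"twist":0.6},
  {"dx":0,"dy":0,"dz":0,"twist":1.2},
  {"dx":0,"dy":0,"dz":0,"twist":1.8},
])

```text
t: 10.55
eef_pos: [553.7, -57.7, 239.4]
tcp_rot: [-3.142, -0.0, 0.513]
ft_force: [4.2, 1.6, -6.5]
opening: 0.642
```

```bash
python3 s.py; python3 m.py
```

```text
10.55 [553.7 -57.7 239.4] [-3.1415e+00 -1.0000e-04  5.1280e-01] F [ 4.16  1.62 -6.51] M [ 0.348 -0.841  0.069] t6 -0.072 q6 0.8354 0.6419202057772737
10.85 yaw 0.513 Mz -0.021 sd 0.028 t6 -0.018 F [ 5.3  1.7 -6.3]
```

Emit:
carry_out([
  {"dx":0,"dy":0,"dz":0,"twist":0.6},
  {"dx":0,"dy":0,"dz":0,"twist":1.2},
  {"dx":0,"dy":0,"dz":0,"twist":1.8},
])

```text
t: 11.15
eef_pos: [553.7, -57.7, 239.4]
tcp_rot: [-3.141, -0.0, 0.482]
ft_force: [5.6, 1.1, -6.1]
opening: 0.644
```

```bash
python3 s.py; python3 m.py
```

```text
11.15 [553.7 -57.7 239.4] [-3.1415 -0.      0.4815] F [ 5.57  1.09 -6.08] M [ 0.39  -0.811  0.13 ] t6 -0.072 q6 0.8667 0.6437940802491668
11.45 yaw 0.4816 Mz -0.034 sd 0.026 t6 -0.018 F [ 5.   0.7 -5.5]
```

Emit:
carry_out([
  {"dx":0,"dy":0,"dz":0,"twist":0.6},
  {"dx":0,"dy":0,"dz":0,"twist":1.2},
  {"dx":0,"dy":0,"dz":0,"twist":1.8},
])

```text
t: 11.75
eef_pos: [553.7, -57.7, 239.3]
tcp_rot: [-3.141, -0.0, 0.45]
ft_force: [5.2, 0.9, -5.4]
opening: 0.643
```

```bash
python3 s.py; python3 m.py
```

```text
11.75 [553.7 -57.7 239.3] [-3.1414e+00 -1.0000e-04  4.5000e-01] F [ 5.21  0.87 -5.38] M [ 0.438 -0.81   0.11 ] t6 -0.057 q6 0.8982 0.6428024404051917
12.05 yaw 0.4502 Mz -0.043 sd 0.048 t6 -0.003 F [ 5.4  1.6 -7. ]
```

Emit:
carry_out([
  {"dx":0,"dy":0,"dz":0,"twist":0.6},
  {"dx":0,"dy":0,"dz":0,"twist":1.2},
  {"dx":0,"dy":0,"dz":0,"twist":1.8},
])

```text
t: 12.35
eef_pos: [553.7, -57.6, 239.4]
tcp_rot: [-3.141, -0.0, 0.419]
ft_force: [4.5, 2.4, -5.7]
opening: 0.647
```

```bash
python3 s.py; python3 m.py
```

```text
12.35 [553.7 -57.6 239.4] [-3.1414e+00 -1.0000e-04  4.1880e-01] F [ 4.45  2.36 -5.74] M [ 0.521 -0.807  0.194] t6 0.052 q6 0.9294 0.6466198164218273
12.65 yaw 0.419 Mz 0.07 sd 0.029 t6 0.103 F [ 5.6  1.4 -7.5]
```

The burrs have met: Mz and joint-6 torque have both risen by 0.11 N m. I'll lean in another 1.2° to reach about 0.19 and hold.

Emit:
carry_out([
  {"dx":0,"dy":0,"dz":0,"twist":0.6},
  {"dx":0,"dy":0,"dz":0,"twist":1.2},
  {"dx":0,"dy":0,"dz":0,"twist":1.2},
])

```text
t: 12.95
eef_pos: [553.7, -57.6, 239.3]
tcp_rot: [-3.141, -0.0, 0.398]
ft_force: [5.0, 1.9, -6.9]
opening: 0.643
```

```bash
python3 s.py; python3 m.py; python3 m.py
```

```text
12.95 [553.7 -57.6 239.3] [-3.1413 -0.      0.398 ] F [ 4.95  1.93 -6.88] M [ 0.546 -0.827  0.161] t6 0.283 q6 0.9503 0.6433950453726727
13.25 yaw 0.3981 Mz 0.129 sd 0.041 t6 0.147 F [ 5.3  1.3 -5.5]
13.55 yaw 0.3982 Mz 0.124 sd 0.014 t6 0.14 F [ 4.1  2.3 -5.8]
```

Emit:
carry_out([
  {"dx":0,"dy":0,"dz":0,"twist":0.3},
  {"dx":0,"dy":0,"dz":0,"twist":0.7},
  {"dx":0,"dy":0,"dz":0,"twist":0.7},
  {"dx":0,"dy":0,"dz":0,"twist":0.7},
])

```text
t: 13.95
eef_pos: [553.7, -57.6, 239.4]
tcp_rot: [-3.141, -0.0, 0.386]
ft_force: [4.6, 1.4, -5.6]
opening: 0.642
```

```bash
python3 s.py; python3 m.py; python3 m.py
```

```text
13.95 [553.7 -57.6 239.4] [-3.1414e+00 -1.0000e-04  3.8610e-01] F [ 4.56  1.4  -5.61] M [ 0.533 -0.836  0.172] t6 0.228 q6 0.9621 0.6418487060723069
14.25 yaw 0.3861 Mz 0.229 sd 0.023 t6 0.224 F [ 5.5  2.5 -5.3]
14.55 yaw 0.3861 Mz 0.201 sd 0.007 t6 0.224 F [ 5.4  1.3 -5.6]
```

A light lean of about 0.25 N m above the at-rest baseline, steady for 0.6 s. Now I'm backing off 34.5° (0.60 rad) toward the espresso mark.

Emit:
carry_out([
  {"dx":0.0003,"dy":0,"dz":0.0002,"twist":-3},
  {"dx":0.0005,"dy":0,"dz":0.0003,"twist":-7},
  {"dx":0.0005,"dy":0,"dz":0.0003,"twist":-11},
  {"dx":0.0005,"dy":0,"dz":0.0003,"twist":-15},
  {"dx":0.0005,"dy":0,"dz":0.0003,"twist":-18},
])

```text
t: 15.05
eef_pos: [553.8, -57.8, 239.3]
tcp_rot: [-3.141, 0.001, 0.703]
ft_force: [1.5, 0.4, -3.0]
opening: 0.645
```

Emit:
carry_out([
  {"dx":0,"dy":0,"dz":0,"twist":-4},
  {"dx":0,"dy":0,"dz":0,"twist":-8},
  {"dx":0,"dy":0,"dz":0,"twist":-12},
  {"dx":0,"dy":0,"dz":0,"twist":-15},
  {"dx":0,"dy":0,"dz":0,"twist":-16.5},
])

```text
t: 15.55
eef_pos: [554.0, -57.9, 239.3]
tcp_rot: [3.142, 0.001, 0.989]
ft_force: [2.1, -0.5, -2.4]
opening: 0.64
```

```bash
python3 m.py; python3 s.py
```

```text
15.85 yaw 0.9873 Mz 0.069 sd 0.04 t6 -0.017 F [-0.5 -2.8  0.5]
15.85 [554.  -57.9 239.3] [3.1415e+00 5.0000e-04 9.8730e-01] F [-0.46 -2.81  0.5 ] M [-0.481  0.081  0.022] t6 0.047 q6 0.3615 0.6489108272223116
```

Emit:
carry_out([
  {"dx":0,"dy":0,"dz":0,"twist":0},
  {"dx":0,"dy":0,"dz":0,"twist":0},
  {"dx":0,"dy":0,"dz":0,"twist":0},
  {"dx":0,"dy":0,"dz":0,"twist":0},
  {"dx":0,"dy":0,"dz":0,"twist":0},
], grip=0.095)

```text
t: 16.35
eef_pos: [554.1, -57.6, 239.1]
tcp_rot: [3.142, 0.0, 0.988]
ft_force: [0.7, 0.3, -0.3]
opening: 0.981
```

Emit:
carry_out([
  {"dx":0,"dy":0,"dz":-0.015,"twist":0},
  {"dx":0,"dy":0,"dz":-0.04,"twist":0},
  {"dx":0,"dy":0,"dz":-0.065,"twist":0},
  {"dx":0,"dy":0,"dz":-0.065,"twist":0},
  {"dx":-0.04,"dy":0,"dz":-0.065,"twist":0},
])

```text
t: 16.85
eef_pos: [533.2, -89.4, 304.0]
tcp_rot: [3.141, -0.001, 0.991]
ft_force: [0.4, -1.2, -0.4]
opening: 1.001
```

Emit:
carry_out([
  {"dx":-0.045,"dy":0,"dz":0,"twist":0},
  {"dx":-0.09,"dy":0,"dz":0,"twist":0},
  {"dx":-0.135,"dy":0,"dz":0,"twist":0},
  {"dx":-0.18,"dy":0,"dz":0,"twist":0},
  {"dx":-0.22,"dy":0,"dz":0,"twist":0},
])

```text
t: 17.35
eef_pos: [409.6, -276.0, 303.6]
tcp_rot: [-3.141, 0.0, 0.988]
ft_force: [1.9, -0.3, -1.1]
opening: 0.999
```

Emit:
carry_out([
  {"dx":-0.03,"dy":0,"dz":0,"twist":0},
  {"dx":-0.07,"dy":0,"dz":0,"twist":0},
  {"dx":-0.1,"dy":0,"dz":0,"twist":0},
  {"dx":-0.1,"dy":0,"dz":0,"twist":0},
  {"dx":-0.1,"dy":0,"dz":0,"twist":0},
])

```text
t: 17.85
eef_pos: [355.6, -358.3, 303.5]
tcp_rot: [-3.141, -0.0, 0.986]
ft_force: [-0.1, 0.2, -0.8]
opening: 1.002
```

```bash
python3 s.py
python3 - <<'E'
from h import *
P0=np.load("top0.npz")["p"]
P1=np.mean([read_camera("top")[0].astype(float) for _ in range(6)],0).astype(np.uint8)
S1=np.mean([read_camera("side")[0].astype(float) for _ in range(4)],0).astype(np.uint8)
np.savez("f1.npz",t=P1,s=S1)
cv2.imwrite("pics/f1.png",np.hstack([cv2.resize(P1[150:190,315:355],(400,400),interpolation=cv2.INTER_NEAREST),cv2.resize(S1[155:195,290:330],(400,400),interpolation=cv2.INTER_NEAREST)])[...,::-1])
t=np.arange(-3.6,-1.6,0.01)
for nm,p in(("start",P0),("now",P1)):
  u=lid("top",p,(318,150,353,180))[0]
  for c in (ray("top",[u],259)[0],np.array([554.,-58,0])):
    f=sum(samp("top",p,c,232,r,t) for r in(37,39,41,43,45))/5
    o=f[:,0]-f[:,2]; so=(t<-2.4)&(t>-3.1); sb=(t>-2.3)
    line=[]
    for z,r in((248,28),(248,29),(248,30),(246,31)):
        L=samp("top",p,c,z,r,t)[:,1]; k=(t<-2.1)&(t>-3.2); pk=t[k][np.argmax(L[k])]
        w=(abs(t-pk)<.22)
        line.append(round(wc(t[w],L[w]-L[w].min()-.3*np.ptp(L[w])),3))
    print(nm,c.round(1),"orange",wc(t[so],o[so]-30).round(3),"blue",wc(t[sb],-o[sb]-15).round(3),"line",line)
E
```

```text
17.85 [ 355.6 -358.3  303.5] [-3.1407e+00 -5.0000e-04  9.8640e-01] F [-0.09  0.2  -0.79] M [-0.007 -0.007 -0.003] t6 -0.119 q6 -0.3358 1.002018288920611
start [552.8 -57.1 259. ] orange -2.724 blue -1.909 line [np.float64(-2.382), np.float64(-2.382), np.float64(-2.385), np.float64(-2.363)]
start [554. -58.   0.] orange -2.755 blue -1.947 line [np.float64(-2.437), np.float64(-2.435), np.float64(-2.434), np.float64(-2.406)]
now [552.7 -57.2 259. ] orange -2.726 blue -1.91 line [np.float64(-2.747), np.float64(-2.746), np.float64(-2.75), np.float64(-2.741)]
now [554. -58.   0.] orange -2.756 blue -1.948 line [np.float64(-2.792), np.float64(-2.79), np.float64(-2.788), np.float64(-2.783)]
```

View pics/f1.png

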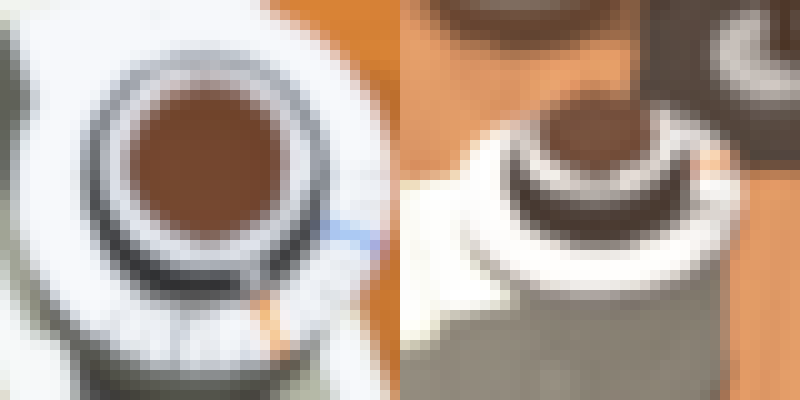

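The white line (top view, around (255,275)) stands directly inside the orange mark at (268,320). It measures 0.02–0.04 rad fine of the mark, about 1 mm against the 2.5 mm allowed. Ring rotation seen by the camera (-0.36) matches the arm's net turn (-0.357), so the grip did not slip. I'm handing in.

```bash
python3 -c "
from cell import *
print(job_done())"
```

```text
the job is handed in; nothing more can be done
None
```

I turned the ring finer by about 0.96 rad until the burrs met, leaned on them, backed off 0.60 rad to the orange mark, let go and handed the job in. Handing in gives no verdict.

- **Lean:** At rest the torque stood about 0.25 N m above its no-contact level and was steady for 0.6 s. That is at the top of the light-touch range and below the 0.45 N m harm limit. The wrist torque read about -0.04 N m at rest and about +0.12 N m while moving, so I judged contact from the rise in both wrist and joint-6 torque.
- **Line at the mark:** The last top-camera picture puts the white line 0.02–0.04 rad on the fine side of the espresso mark. That is about 1 mm at the rim, against 2.5 mm allowed.
- **No slip:** The ring turned -0.36 rad net in the pictures, and the arm turned it -0.357 rad.
- **Other parts:** The gripper is open and about 360 mm away, touching nothing. Side forces on the ring stayed around 5 N, and I saw no contact with the flange or collar. I did not measure the dosing cup's position or the other objects again at the end; the arm did not go near them.
- **Disagreement:** The ring's axis from the camera and from the grip differed by about 1.5 mm. Both versions put the line within tolerance.

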